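Level the record-player shelf on the sideboard

ROBOT

A 6-joint arm with a two-finger parallel gripper is mounted at the origin on the work surface. World frame = base frame: x ahead of the robot, y to its left, z up, the work surface at z = 0. Lengths are in mm, angles in rad, forces in N, time in s.
With the tool pointing down it reaches from about 375 to 925 mm from the base axis. Payload 5.7 kg.
Tool frame: the origin (TCP) lies at the very end of the fingers, on their centre line; the grasp point (between the pads) lies 19 mm behind it; z points along the fingers, y is the line along which they close (so a half turn about z gives the same grasp; the last joint's range is limited). The gripper opens to 88 mm and grips with 3 to 60 N. Pads are 20 mm wide; open, the fingers measure 115 mm over their backs; the gripper's body (75 mm by 178 mm) begins 61 mm behind the grasp point.
Start: joints at [0.998, 0.359, 1.51, -0, 1.272, -0.115], TCP at [265.173, 538.187, 222.623] pointing down, gripper open.
Joint ranges: [-2.97, 2.97], [-1.01, 2.36], [0.21, 2.38], [-0.96, 4.11], [0.2, 2.71], [-2.98, 2.98]. Speed limits (rad/s): [2.39, 2.39, 3.14, 3.14, 3.14, 3.14].

INTERFACE

Orientations are given as a unit quaternion [x, y, z, w].
In Python, from rig import ctrl, imaging gives the robot as it stands.
- The arm moves only by the tool move_arm, never from a script. Its argument "targets" is a list of rows, each a list of 7 numbers: the shift along the tool's x, y, z in m, then the turn, a rotation vector about the tool's x, y, z in rad, then the opening, from 0 (shut) to 1 (fully open). In form: [[x, y, z, rx, ry, rz, fingers], ...]. A call has 1 to 20 rows; each row shifts and turns the commanded pose from where the row before left it, along the tool's axes as they then stand; what a row does not reach is not made up. A row lasts 1/12 s, in which the tool goes at most 41.7 mm and 7.16 degrees, less where a joint would pass 70% of its speed; a pose out of reach is approached as far as the arm can. A call is refused whole if a number of a shift passes 0.0417 or a number of a turn 0.125, either way. A call with a gripper value outside its range is refused whole. The fingers move at their own pace and stop on an object; "force" is the grip in N (left out, the last holds). Time passes only in rows, so rows that do not move let the fingers close. It gives the time, the measured TCP pose, the force, the opening and the grip force at its end, in the units of the state.
- ctrl.read_state(): the state, without advancing time (a new reading comes with each control period).
- imaging.camera(name): name is "scene" or "top"; returns the picture (384x512x3 uint8, red, green, blue); there is no depth.
- imaging.camera_params(name): a dict with "mtx" (3x3 intrinsics, pixels), "k1" (the pictures are not rectified: a ray, as slopes to the right and down, at radius r is drawn at 1 + k1 r^2 times it, then the intrinsics apply), "pose" (4x4, takes a point from camera to world coordinates). Camera axes: x right, y down, z forward; pixel columns grow to the right and rows downward; lengths in mm; the calibration is good to about 2 mm. A picture is of the moment at which its call begins. camera_params takes no time and is no camera call.
- ctrl.finish_job(): hands the job in; it is judged then, once.
The state is a dict: "time": time; "joint_positions": joint angles; "dq": joint speeds; "effort": joint torques, N m; "ee_pos": TCP position; "ee_rot": TCP orientation; "wrist_force": force on the tool from outside, world axes, zero at the start; "ft_torque": the same for the moment, N m; "gripper_width": opening from 0.0 (shut) to 1.0 (fully open); "grasp_force": force on a finger pad.
Only numpy, scipy, OpenCV 4.12 (cv2) and the standard library are available. Lean on these libraries where they do the work, as an engineer would, in place of code of your own. Each camera call takes 0.05 s, during which the arm holds its last target. There are 200 camera calls.

TASK

The wooden record-player shelf sits low at its front foot: lay the spirit level flat on the board, running from front to back, and then turn the knob of the front foot until the bubble is centred between its two lines. Then press the level down on the board with a firm but not heavy hand and finish while still pressing it there, bubble centred, so that the lock nut can be tightened. Leave the jug, the bowl and the spanner where they are.

Things in the scene. Friction and masses are not known exactly. Their poses are not given: they have to be found in the camera images.
- level: aluminium pocket spirit level, 200 long (x) x 24 wide (y) x 44 tall (z), 0.28 kg, upright on the counter left of the shelf; origin: centre of its underside. The lower 28 is a solid beam; above it, 30 to 94 out from the middle to either side, stand solid blocks up to 44 with flat tops; between them is the open window with the vial. Both ends are alike.
- vial (a point): middle of the yellow-green vial (14 across, 60 long, read from above), 38 above the level's underside; two black rings round it stand 10 to either side along the level's x; axes as the level's
- bubble (a point): middle of the pale, 14 long bubble in the vial; it slides along the level's x: level with the vial's middle = centred, up to 3 off it = still between the two rings, 22 off = end of the vial. It runs to the higher end, 1 mm for each 0.001 rad of slope, and settles about 0.8 s after the level comes to rest.
- board_top (a point): centre of the upper face of the shelf's pale wooden board, 320 deep (x) x 420 wide (y) x 30 thick, top 75 above the counter when level. x runs from its front edge (towards the robot, at the knob) to its back edge, z is normal to it. At the start it slopes down to the front by 0.006 to 0.012 rad.
- board: the same board with its two rear feet, on which it pivots; origin on the counter midway between these feet (125 behind and 75 below board_top), axes as board_top
- foot_knob (a point): centre of the round knurled steel knob on the front levelling foot, 44 across, 24 high, top 116 and underside 92 above the counter, on the board's centre line 125 in front of board_top. The board lies 17 below the knob, a lock nut 26 across between. The knob keeps its height while the board climbs the thread.
- foot: the front foot itself: pad, vertical threaded spindle and knob, turning as one; origin on the counter on its axis. Clockwise from above raises the board's front: 4 mm a turn, so 1 rad of turn changes the slope by 0.00255 rad. It turns stiffly (0.15 N m), stays where it is left, and turns over a full turn either way.
- jug: brown jug 110 across, 165 tall, bystander; origin under its centre
- bowl: small black bowl 110 across, 45 tall, bystander; origin under its centre
- spanner: steel open-ended spanner 180 long, lying flat for the lock nut, bystander; origin under its middle
Things that resemble listed ones, but are neither listed nor needed, are in the scene too. Several things look just like the level: the one meant starts farthest from the robot's base.

How it is judged (in metres and radians):
On the way, in this order (a step that is already met when the one before it is completed fails the run):
1. the spirit level lies flat on the board, front to back (x of level in the frame of board_top between -0.07 and 0.07 m and y of level in the frame of board_top between -0.2 and 0.2 m and z of level in the frame of board_top between -0.005 and 0.005 m and angle between the x axis of level and the x axis of board, either way round below 0.17 rad and angle between the z axis of level and the z axis of board, either way round below 0.03 rad and contact force between level and board above 1 N), for 0.3 s.
2. the foot is turned until the bubble is centred, the level still lying on the board (all of step 1 and x of bubble in the frame of vial between -0.003 and 0.003 m and angle between board's own z axis and vertical below 0.0035 rad), for 0.5 s.
At the end, for the whole second after the job is handed in: Level flat and wholly on the board, within 10 deg of front to back; board within 0.0035 rad of level, bubble within 3 mm of the middle; fingers on the level, pressing it on the board with 5 to 40 N in all (its own 2.7 N included) through the last second (all of step 2 and contact force between level and board between 5 and 40 N and contact force between the fingers and level above 2 N); the arm keeps its last pose, push and grip.
It fails at once if the jug is shifted by more than 2 cm (distance of jug from where it was at the start of the episode above 0.02 m).
It fails at once if the bowl is shifted by more than 2 cm (distance of bowl from where it was at the start of the episode above 0.02 m).
It fails at once if the spanner is shifted by more than 2 cm (distance of spanner from where it was at the start of the episode above 0.02 m).
It fails at once if the level is borne down on the board with a heavy hand (over 60 N) (contact force between level and board above 60 N).
It also fails if it takes over 72 s, if anything falls off the work surface, if the arm or the gripper's body presses on something with over 40 N, if the wrist force passes 120 N, or if a joint passes its speed limit or range.

## Working session

There is one attempt and no reset: what is moved stays moved. The work goes in short steps, Python scripts to look and compute and a tool call to move; the robot and the scene stay as the last step left them, time stands still between calls to the robot, and variables do not carry over. Pictures are saved under pics/ and viewed, at most 10 in all, crops included, and the job is handed in when it is done.

Besides the shell and the picture viewer there is one more tool, called after "Call:" as name(argument=value, ...), one argument or row to a line, values as JSON. move_arm: Moves the arm, as the interface text tells. Its arguments: {"type":"object","properties":{"targets":{"type":"array","items":{"type":"array","items":{"type":"number"}}},"force":{"type":"number"}},"required":["targets"]}

```bash
mkdir -p pics; cat > h.py <<'E'
import numpy as np, cv2
from rig import ctrl, imaging
from scipy.spatial.transform import Rotation as R
def shot(n,f):
    im=imaging.camera(n); cv2.imwrite('pics/'+f,im[:,:,::-1]); return im
def ray(n,u,v):
    p=imaging.camera_params(n); K=np.array(p['mtx']); k=p['k1']; T=np.array(p['pose'])
    d=np.linalg.inv(K)@[u,v,1]; d=d[:2]; s=d.copy()
    for _ in range(20): s=d/(1+k*(s@s))
    return T[:3,3], T[:3,:3]@np.r_[s,1]
def at(n,u,v,z):
    o,d=ray(n,u,v); return o+d*(z-o[2])/d[2]
def proj(n,P):
    p=imaging.camera_params(n); K=np.array(p['mtx']); T=np.array(p['pose'])
    c=T[:3,:3].T@(np.array(P,float)-T[:3,3]); s=c[:2]/c[2]; s=s*(1+p['k1']*(s@s))
    return (K@np.r_[s,1])[:2]
E
python3 - <<'E'
from h import *
a=shot('top','t0.png');b=shot('scene','s0.png')
for n in('top','scene'):
    p=imaging.camera_params(n);print(n,np.round(p['mtx'],1).tolist(),p['k1'],np.round(p['pose'],2).tolist())
s=ctrl.read_state();print(s)
E
```

```text
top [[434.2, 0.0, 257.4], [0.0, 434.2, 193.6], [0.0, 0.0, 1.0]] -0.16604799753757038 [[0.02, -0.99, 0.17, 302.78], [-1.0, -0.01, 0.02, 101.84], [-0.02, -0.17, -0.99, 1194.22], [0.0, 0.0, 0.0, 1.0]]
scene [[348.6, 0.0, 257.6], [0.0, 348.6, 192.6], [0.0, 0.0, 1.0]] 0.019413195053700778 [[0.87, 0.31, -0.37, 840.72], [0.48, -0.56, 0.67, -528.88], [-0.01, -0.77, -0.64, 708.5], [0.0, 0.0, 0.0, 1.0]]
{'time': 0.1, 'joint_positions': array([ 9.97889271e-01,  3.59444118e-01,  1.51131961e+00,  2.82813618e-05,
        1.27249336e+00, -1.15123489e-01]), 'dq': array([-1.71074697e-04, -1.35668335e-03, -1.98402623e-03, -9.57336708e-05,
       -7.50007498e-05,  1.88622063e-04]), 'effort': array([ 4.61767067e-04, -5.16351557e+01, -2.71407795e+01,  6.76586106e-02,
        2.73980701e-02, -5.40095039e-05]), 'ee_pos': array([264.84888695, 537.69170589, 221.88876289]), 'ee_rot': array([ 2.26902330e-01,  9.73917163e-01, -7.78900264e-04, -2.93403342e-04]), 'wrist_force': array([-0.70611868,  0.73518944, -1.01610658]), 'ft_torque': array([ 0.03298204, -0.01850319,  0.05470096]), 'grasp_force': 0.0, 'gripper_width': 1.0008188521226178}
```

View pics/t0.png

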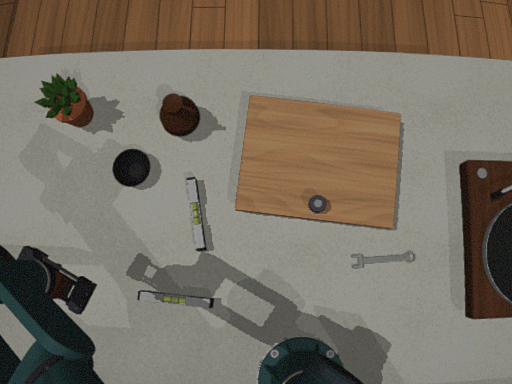

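View pics/s0.png

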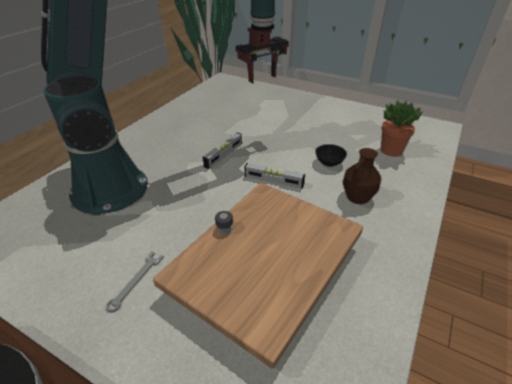

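Level candidates in the top view are A at (196,213) and B at (175,299). The base is at about (300,370), so A is farther and fits. I'll confirm with an enlarged crop and measure positions.

```bash
python3 - <<'E'
from h import *
im=cv2.imread('pics/t0.png')
c=im[165:315,130:330]; cv2.imwrite('pics/c1.png',cv2.resize(c,None,fx=4,fy=4,interpolation=cv2.INTER_CUBIC))
for nm,u,v,z in [('A',196,213,44),('B',175,299,44),('knob',317.5,203,116),('bTL',250,95,75),('bTR',401,113,75),('bBL',236,209,75),('bBR',394,228,75),('bowl',131,167,45),('jug',180,116,100),('sp1',355,262,5),('sp2',412,256,5)]:
    P=at('top',u,v,z); print(nm,P.round(1),np.hypot(P[0],P[1]).round())
E
```

```text
A [442.4 287.9  44. ] 528.0
B [213.4 336.4  44. ] 398.0
knob [463.1 -28.8 116. ] 464.0
bTL [766.3 147.9  75. ] 780.0
bTR [ 722.2 -268.8   75. ] 771.0
bBL [450.7 178.4  75. ] 485.0
bBR [ 405.4 -235.    75. ] 469.0
bowl [567.4 475.1  45. ] 740.0
jug [695.6 333.1 100. ] 771.0
sp1 [ 317.9 -144.7    5. ] 349.0
sp2 [ 334.3 -305.6    5. ] 453.0
```

View pics/c1.png

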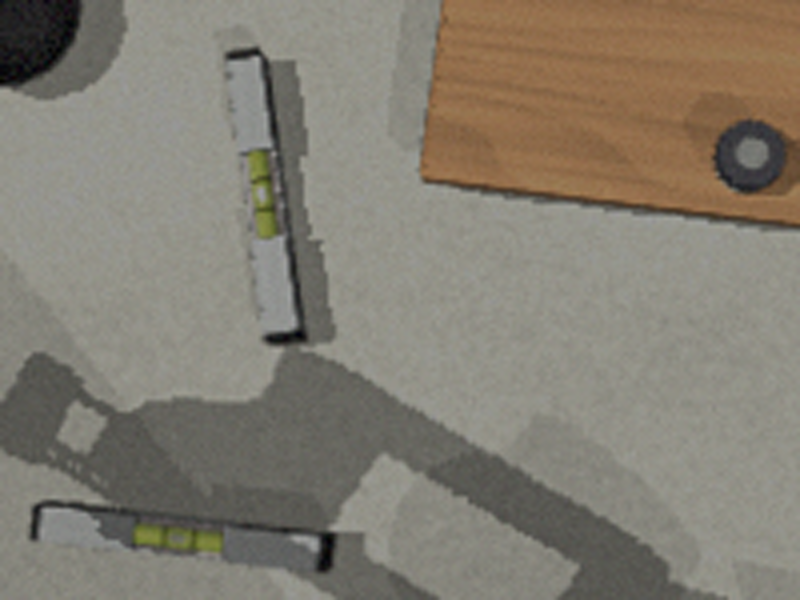

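Crop: A's top face runs from crop (244,55) to (283,334), with the vial at (262,193). B lies lower, at crop (180,538). A is clearly farther from the base, so it is the level meant.

```bash
cat >> h.py <<'E'
def plan(P,yaw=None):
    """P target TCP mm; yaw of tool y. Print: turn about tool z, then shift in tool axes (m) after the turn."""
    s=ctrl.read_state(); M=R.from_quat(s['ee_rot']); y=M.as_matrix()[:,1]; y0=np.arctan2(y[1],y[0])
    t=0 if yaw is None else y0-yaw
    M2=M*R.from_rotvec([0,0,t]); d=M2.inv().apply(np.array(P)-s['ee_pos'])/1000
    print('yaw',round(y0,3),'turn',round(t,3),'shift',d.round(4),'tilt',M.as_matrix()[:,2].round(4),'q6',round(s['joint_positions'][5],3))
E
python3 - <<'E'
from h import *
a=at('top',200.75,248.5,44);b=at('top',191,178.75,44);d=b-a
print(a,b,np.linalg.norm(d),'ang',np.arctan2(d[1],d[0]),(a+b)/2, at('top',130+262/4,165+193/4,44))
ang=np.arctan2(d[1],d[0])
c=(a+b)/2
plan([c[0],c[1],140],ang+np.pi/2)
E
```

```text
[347.79092663 271.8644277   44.        ] [535.97257015 305.28829274  44.        ] 191.12688380131422 ang 0.1757817396926565 [441.88174839 288.57636022  44.        ] [441.71182056 289.22820665  44.        ]
yaw 1.113 turn -0.634 shift [-0.1308 -0.2761  0.0821] tilt [-9.0e-04 -1.4e-03 -1.0e+00] q6 -0.115
```

Call:
move_arm(
  targets=[
    [0,0,0,0,0,-0.1057,1],
    [0,0,0,0,0,-0.1057,1],
    [0,0,0,0,0,-0.1057,1],
    [0,0,0,0,0,-0.1057,1],
    [0,0,0,0,0,-0.1057,1],
    [0,0,0,0,0,-0.1057,1],
    [-0.0164,-0.0345,0.01,0,0,0,1],
    [-0.0164,-0.0345,0.01,0,0,0,1],
    [-0.0164,-0.0345,0.01,0,0,0,1],
    [-0.0164,-0.0345,0.01,0,0,0,1],
    [-0.0164,-0.0345,0.01,0,0,0,1],
    [-0.0164,-0.0345,0.01,0,0,0,1],
    [-0.0164,-0.0345,0.01,0,0,0,1],
    [-0.0164,-0.0345,0.01,0,0,0,1],
    [0,0,0,0,0,0,1],
    [0,0,0,0,0,0,1],
  ],
  force=30,
)

```text
time: 1.43
ee_pos: [443.2, 287.7, 141.8]
ee_rot: [-0.086, 0.996, -0.0, -0.001]
wrist_force: [1.0, -0.5, 0.2]
gripper_width: 1.002
grasp_force: 0.0
```

```bash
python3 - <<'E'
from h import *
plan([441.8,288.8,7],0.1758+np.pi/2)
E
```

```text
yaw 1.743 turn -0.003 shift [0.0009 0.0014 0.1348] tilt [-1.8e-03 -8.0e-04 -1.0e+00] q6 -1.298
```

Call:
move_arm(
  targets=[
    [0.001,0.0014,0.02,0,0,0,1],
    [0,0,0.03,0,0,0,1],
    [0,0,0.03,0,0,0,1],
    [0,0,0.025,0,0,0,1],
    [0,0,0.015,0,0,0,1],
    [0,0,0.01,0,0,0,1],
    [0,0,0.004,0,0,0,1],
    [0,0,0,0,0,0,1],
    [0,0,0,0,0,0,0.2],
    [0,0,0,0,0,0,0.2],
    [0,0,0,0,0,0,0],
    [0,0,0,0,0,0,0],
    [0,0,0,0,0,0,0],
    [0,0,0,0,0,0,0],
    [0,0,0,0,0,0,0],
    [0,0,0,0,0,0,0],
    [0,0,0,0,0,0,0],
  ],
  force=30,
)

```text
time: 2.85
ee_pos: [441.5, 290.6, 8.6]
ee_rot: [-0.088, 0.996, -0.0, -0.0]
wrist_force: [-0.7, -0.3, -0.6]
gripper_width: 0.355
grasp_force: 0.0
```

Call:
move_arm(
  targets=[
    [0,0,0,0,0,0,0],
    [0,0,0,0,0,0,0],
    [0,0,0,0,0,0,0],
    [0,0,0,0,0,0,0],
    [0,0,0,0,0,0,0],
    [0,0,0,0,0,0,0],
  ],
  force=30,
)

```text
time: 3.35
ee_pos: [441.5, 290.7, 8.6]
ee_rot: [-0.088, 0.996, -0.0, -0.0]
wrist_force: [-0.9, 0.6, -0.3]
gripper_width: 0.27
grasp_force: 30.0
```

Call:
move_arm(
  targets=[
    [0,0,-0.01,0,0,0,0],
    [0,0,-0.03,0,0,0,0],
    [0,0,-0.035,0,0,0,0],
    [0,0,-0.035,0,0,0,0],
    [0,0,-0.02,0,0,0,0],
    [0,0,0,0,0,0,0],
  ],
)

```text
time: 3.85
ee_pos: [444.3, 292.0, 143.5]
ee_rot: [-0.088, 0.996, 0.001, 0.004]
wrist_force: [1.0, 0.3, -3.2]
gripper_width: 0.273
grasp_force: 30.0
```

```bash
python3 - <<'E'
from h import *
plan([597.4,65.4,95],1.467)
E
```

```text
yaw 1.747 turn 0.28 shift [-0.1754 -0.2098  0.0489] tilt [ 0.0075  0.0035 -1.    ] q6 -1.296
```

Call:
move_arm(
  targets=[
    [0,0,0,0,0,0.0933,0],
    [0,0,0,0,0,0.0933,0],
    [0,0,0,0,0,0.0933,0],
    [-0.0215,-0.0262,0,0,0,0,0],
    [-0.0215,-0.0262,0,0,0,0,0],
    [-0.0215,-0.0262,0,0,0,0,0],
    [-0.0215,-0.0262,0,0,0,0,0],
    [-0.0215,-0.0262,0,0,0,0,0],
    [-0.0215,-0.0262,0,0,0,0,0],
    [-0.0215,-0.0262,0,0,0,0,0],
    [-0.0215,-0.0262,0,0,0,0,0],
    [0,0,0,0,0,0,0],
    [0,0,0,0,0,0,0],
    [0,0,0,0,0,0,0],
    [0,0,0,0,0,0,0],
  ],
)

```text
time: 5.1
ee_pos: [589.3, 65.2, 137.6]
ee_rot: [0.051, 0.999, 0.0, -0.001]
wrist_force: [-0.1, -0.6, -2.9]
gripper_width: 0.268
grasp_force: 30.0
```

```bash
python3 - <<'E'
from h import *
plan([597.4,65.4,86],1.467)
shot('scene','s2.png')
E
```

```text
yaw 1.468 turn 0.001 shift [-0.0082  0.001   0.0516] tilt [-2.8e-03  3.0e-04 -1.0e+00] q6 -1.474
```

View pics/s2.png

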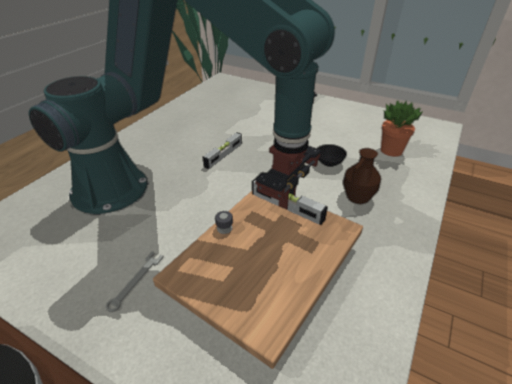

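The level is held squarely at scene (290,203), above the left part of the board and parallel to its side edge. I'll lower it now.

Call:
move_arm(
  targets=[
    [-0.006,0.001,0.02,0,0,0,0],
    [0,0,0.02,0,0,0,0],
    [0,0,0.008,0,0,0,0],
    [0,0,0.003,0,0,0,0],
    [0,0,0.001,0,0,0,0],
    [0,0,0.001,0,0,0,0],
    [0,0,0,0,0,0,0],
    [0,0,0,0,0,0,0],
  ],
)

```text
time: 5.82
ee_pos: [597.7, 64.9, 86.6]
ee_rot: [0.052, 0.999, -0.0, 0.001]
wrist_force: [-0.4, -0.5, -3.3]
gripper_width: 0.272
grasp_force: 30.0
```

Call:
move_arm(
  targets=[
    [0,0,0.001,0,0,0,0],
    [0,0,0.001,0,0,0,0],
    [0,0,0.001,0,0,0,0],
    [0,0,0,0,0,0,0],
    [0,0,0,0,0,0,0],
  ],
)

```text
time: 6.23
ee_pos: [597.2, 64.8, 82.9]
ee_rot: [0.052, 0.999, -0.0, 0.0]
wrist_force: [-0.7, 0.1, -0.2]
gripper_width: 0.273
grasp_force: 30.0
```

Call:
move_arm(
  targets=[
    [0,0,0,0,0,0,0.5],
    [0,0,0,0,0,0,0.6],
    [0,0,0,0,0,0,0.6],
    [0,0,0,0,0,0,0.8],
    [0,0,0,0,0,0,1],
    [0,0,0,0,0,0,1],
    [0,0,0,0,0,0,1],
    [0,0,0,0,0,0,1],
    [0,0,-0.01,0,0,0,1],
    [0,0,-0.03,0,0,0,1],
    [0,0,-0.03,0,0,0,1],
    [0,0,-0.02,0,0,0,1],
    [0,0,-0.01,0,0,0,1],
    [0,0,0,0,0,0,1],
  ],
)

```text
time: 7.4
ee_pos: [598.9, 64.8, 185.8]
ee_rot: [0.052, 0.999, 0.0, 0.003]
wrist_force: [0.6, -0.4, -0.3]
gripper_width: 0.998
grasp_force: 0.0
```

```bash
python3 - <<'E'
from h import *
plan([462.5,-30,160])
print(ctrl.read_state()['joint_positions'])
E
```

```text
yaw 1.467 turn 0 shift [ 0.126  -0.1084  0.0251] tilt [ 5.4e-03 -1.0e-04 -1.0e+00] q6 -1.474
[-6.72327547e-03  3.93660939e-01  1.55357193e+00 -9.90679784e-05
  1.18900648e+00 -1.47403309e+00]
```

Call:
move_arm(
  targets=[
    [0.0205,-0.018,0,0,0,0,1],
    [0.021,-0.018,0,0,0,0,1],
    [0.021,-0.018,0,0,0,0,1],
    [0.021,-0.018,0,0,0,0,1],
    [0.021,-0.018,0,0,0,0,1],
    [0.021,-0.018,0,0,0,0,1],
    [0,0,0,0,0,-0.11,1],
    [0,0,0,0,0,-0.11,1],
    [0,0,0,0,0,-0.11,1],
    [0,0,0,0,0,-0.11,1],
    [0,0,0,0,0,-0.11,1],
    [0,0,0,0,0,-0.11,1],
    [0,0,0,0,0,-0.11,1],
    [0,0,0,0,0,-0.11,1],
    [0,0,0,0,0,0,1],
  ],
)

```text
time: 8.65
ee_pos: [460.0, -29.4, 181.4]
ee_rot: [-0.38, 0.925, 0.001, -0.001]
wrist_force: [-0.0, -0.6, 0.8]
gripper_width: 0.998
grasp_force: 0.0
```

```bash
python3 - <<'E'
from h import *
plan([462.5,-30,89])
a=shot('top','t3.png')
u,v=proj('top',[597,65,119]);print(u,v)
u,v=int(u),int(v)
x0,y0=max(0,u-60),max(0,v-50)
print(x0,y0)
im=cv2.imread('pics/t3.png')[y0:y0+100,x0:x0+130]
cv2.imwrite('pics/c3.png',cv2.resize(im,None,fx=6,fy=6,interpolation=cv2.INTER_CUBIC))
E
```

```text
yaw 2.351 turn 0 shift [-0.0015 -0.0024  0.0924] tilt [-2.5e-03  4.0e-04 -1.0e+00] q6 -2.565
280.55915410052916 150.55821521906165
220 100
```

View pics/c3.png

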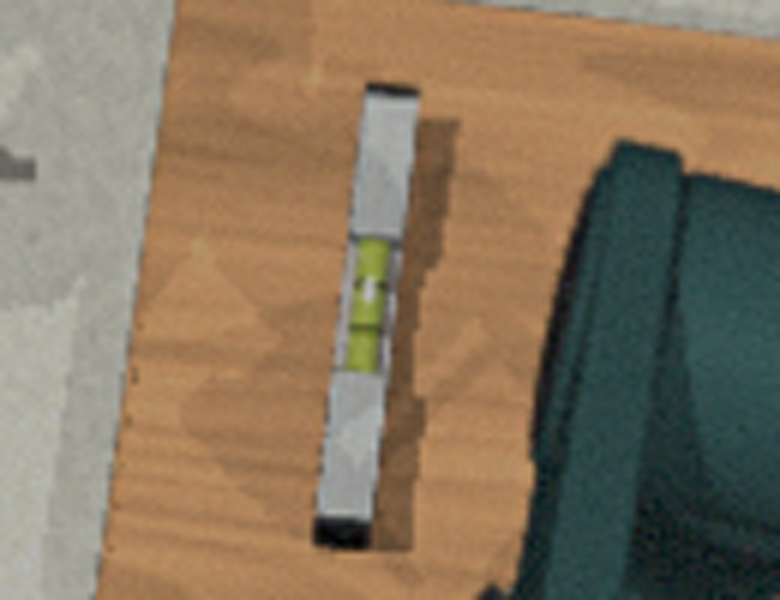

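Crop: the level lies front to back with its vial from y=240 to 372 and rings at about y=284 and 327 (middle 305). The bubble is at about (368,289), roughly 7.5 mm towards the back. That needs about 2.9 rad clockwise, so I'll grip the knob.

Call:
move_arm(
  targets=[
    [-0.0015,-0.0024,0.02,0,0,0,1],
    [0,0,0.03,0,0,0,1],
    [0,0,0.025,0,0,0,1],
    [0,0,0.012,0,0,0,1],
    [0,0,0.004,0,0,0,1],
    [0,0,0,0,0,0,1],
    [0,0,0,0,0,0,0.5],
    [0,0,0,0,0,0,0.3],
    [0,0,0,0,0,0,0.3],
    [0,0,0,0,0,0,0.3],
    [0,0,0,0,0,0,0.3],
    [0,0,0,0,0,0,0.3],
    [0,0,0,0,0,0,0.3],
    [0,0,0,0,0,0,0.3],
    [0,0,0,0,0,0,0.3],
    [0,0,0,0,0,0,0.3],
  ],
  force=40,
)

```text
time: 10.03
ee_pos: [462.5, -29.2, 91.7]
ee_rot: [-0.378, 0.926, 0.001, -0.001]
wrist_force: [-2.1, 5.3, 5.4]
gripper_width: 0.496
grasp_force: 40.0
```

Call:
move_arm(
  targets=[
    [0,0,0,0,0,0.12,0.3],
    [0,0,0,0,0,0.12,0.3],
    [0,0,0,0,0,0.12,0.3],
    [0,0,0,0,0,0.12,0.3],
    [0,0,0,0,0,0.12,0.3],
    [0,0,0,0,0,0.12,0.3],
    [0,0,0,0,0,0.12,0.3],
    [0,0,0,0,0,0.12,0.3],
    [0,0,0,0,0,0.12,0.3],
    [0,0,0,0,0,0.12,0.3],
    [0,0,0,0,0,0.12,0.3],
    [0,0,0,0,0,0.12,0.3],
    [0,0,0,0,0,0.12,0.3],
    [0,0,0,0,0,0.12,0.3],
    [0,0,0,0,0,0.12,0.3],
    [0,0,0,0,0,0.12,0.3],
    [0,0,0,0,0,0.12,0.3],
    [0,0,0,0,0,0.12,0.3],
    [0,0,0,0,0,0.12,0.3],
    [0,0,0,0,0,0.12,0.3],
  ],
)

```text
time: 11.7
ee_pos: [463.6, -26.9, 91.7]
ee_rot: [0.728, 0.685, 0.002, -0.002]
wrist_force: [1.4, 17.2, 1.7]
gripper_width: 0.495
grasp_force: 40.0
```

Call:
move_arm(
  targets=[
    [0,0,0,0,0,0.12,0.3],
    [0,0,0,0,0,0.12,0.3],
    [0,0,0,0,0,0.12,0.3],
    [0,0,0,0,0,0.12,0.3],
    [0,0,0,0,0,0.06,0.3],
    [0,0,0,0,0,0,0.3],
    [0,0,0,0,0,0,0.3],
    [0,0,0,0,0,0,0.3],
    [0,0,0,0,0,0,0.3],
    [0,0,0,0,0,0,0.3],
    [0,0,0,0,0,0,0.3],
    [0,0,0,0,0,0,0.3],
    [0,0,0,0,0,0,0.3],
    [0,0,0,0,0,0,0.3],
    [0,0,0,0,0,0,0.3],
    [0,0,0,0,0,0,0.3],
  ],
)

```text
time: 13.03
ee_pos: [464.4, -27.1, 91.8]
ee_rot: [0.883, 0.469, 0.002, -0.002]
wrist_force: [1.6, 16.9, 0.3]
gripper_width: 0.492
grasp_force: 40.0
```

```bash
python3 - <<'E'
from h import *
plan([462.5,-30,89])
a=shot('top','t4.png')
im=cv2.imread('pics/t4.png')[130:170,265:315]
cv2.imwrite('pics/c4.png',cv2.resize(im,None,fx=14,fy=14,interpolation=cv2.INTER_CUBIC))
E
```

```text
yaw -0.595 turn 0 shift [-0.0035  0.0001  0.0027] tilt [ 0.0016  0.0052 -1.    ] q6 0.379
```

View pics/c4.png

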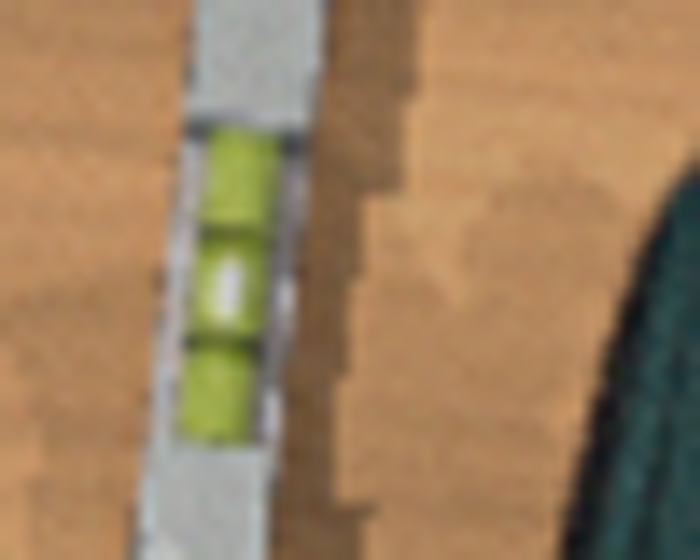

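Crop: rings at y≈232 and 342, bubble at about 288, so it is centred. I'll release the knob and lift clear.

Call:
move_arm(
  targets=[
    [0,0,0,0,0,0,0.7],
    [0,0,0,0,0,0,1],
    [0,0,0,0,0,0,1],
    [0,0,0,0,0,0,1],
    [0,0,0,0,0,0,1],
    [0,0,0,0,0,0,1],
    [0,0,0,0,0,0,1],
    [0,0,-0.015,0,0,0,1],
    [0,0,-0.03,0,0,0,1],
    [0,0,-0.03,0,0,0,1],
    [0,0,-0.02,0,0,0,1],
    [0,0,0,0,0,-0.098,1],
    [0,0,0,0,0,-0.098,1],
    [0,0,0,0,0,-0.098,1],
    [0,0,0,0,0,-0.098,1],
    [0,0,0,0,0,-0.098,1],
    [0,0,0,0,0,0,1],
    [0,0,0,0,0,0,1],
  ],
)

```text
time: 14.58
ee_pos: [463.7, -30.3, 186.6]
ee_rot: [0.743, 0.669, -0.0, -0.0]
wrist_force: [-0.6, 0.2, -0.5]
gripper_width: 1.001
grasp_force: 0.0
```

```bash
python3 - <<'E'
from h import *
plan([597.2,64.8,126],-0.104)
a=shot('top','t5.png')
im=cv2.imread('pics/t5.png')[130:170,265:315]
cv2.imwrite('pics/c5.png',cv2.resize(im,None,fx=14,fy=14,interpolation=cv2.INTER_CUBIC))
# level centre from the vial pixel, z=75+38
print(at('top',265+228/14,130+287/14,114))
E
```

```text
yaw -0.106 turn -0.002 shift [0.1085 0.1229 0.0606] tilt [-2.e-04 -1.e-04 -1.e+00] q6 -0.108
[598.54690237  62.96190998 114.        ]
```

View pics/c5.png

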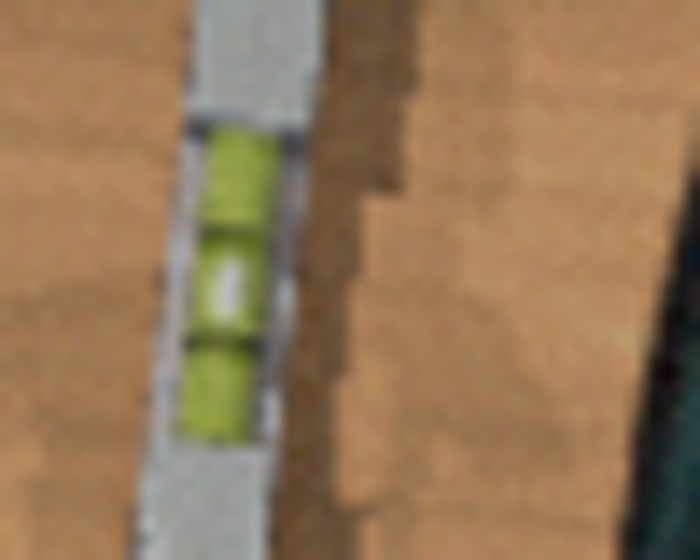

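The bubble stays centred after release (y≈286, rings 232 and 342). Next I'll go over the level with the fingers open along its length, so that each finger presses on one block.

Call:
move_arm(
  targets=[
    [0.0217,0.0246,0,0,0,0,1],
    [0.0217,0.0246,0,0,0,0,1],
    [0.0217,0.0246,0,0,0,0,1],
    [0.0217,0.0246,0,0,0,0,1],
    [0.0217,0.0246,0,0,0,0,1],
    [0,0,0,0,0,0,1],
    [0,0,0.03,0,0,0,1],
    [0,0,0.02,0,0,0,1],
    [0,0,0.008,0,0,0,1],
    [0,0,0,0,0,0,1],
    [0,0,0,0,0,0,1],
    [0,0,0,0,0,0,1],
  ],
)

```text
time: 15.63
ee_pos: [598.0, 64.8, 129.9]
ee_rot: [0.743, 0.67, 0.001, 0.001]
wrist_force: [0.0, 0.0, 0.1]
gripper_width: 0.999
grasp_force: 0.0
```

```bash
python3 - <<'E'
from h import *
plan([597.8,64,122],-0.104)
print(ctrl.read_state()['wrist_force'])
E
```

```text
yaw -0.104 turn 0.0 shift [-0.0008 -0.0002  0.0079] tilt [ 1.8e-03 -1.0e-04 -1.0e+00] q6 0.097
[0.01326383 0.04856238 0.08028037]
```

Call:
move_arm(
  targets=[
    [-0.0008,0,0.004,0,0,0,1],
    [0,0,0.003,0,0,0,1],
    [0,0,0.001,0,0,0,1],
    [0,0,0.001,0,0,0,1],
    [0,0,0,0,0,0,1],
    [0,0,0,0,0,0,1],
    [0,0,0,0,0,0,1],
  ],
)

```text
time: 16.22
ee_pos: [597.2, 64.2, 119.7]
ee_rot: [0.742, 0.67, -0.0, 0.0]
wrist_force: [-1.0, 0.3, -0.1]
gripper_width: 0.998
grasp_force: 0.0
```

Call:
move_arm(
  targets=[
    [0,0,0.0006,0,0,0,1],
    [0,0,0,0,0,0,1],
    [0,0,0,0,0,0,1],
  ],
)

```text
time: 16.47
ee_pos: [597.4, 64.2, 119.5]
ee_rot: [0.742, 0.67, 0.0, 0.0]
wrist_force: [-1.0, -0.4, 5.2]
gripper_width: 0.998
grasp_force: 2.2
```

Call:
move_arm(
  targets=[
    [0,0,0.0004,0,0,0,1],
    [0,0,0,0,0,0,1],
    [0,0,0,0,0,0,1],
    [0,0,0,0,0,0,1],
  ],
)

```text
time: 16.8
ee_pos: [597.4, 64.2, 119.5]
ee_rot: [0.742, 0.67, 0.0, 0.0]
wrist_force: [-0.9, -0.3, 7.8]
gripper_width: 1.004
grasp_force: 3.9
```

Call:
move_arm(
  targets=[
    [0,0,0.0004,0,0,0,1],
    [0,0,0,0,0,0,1],
    [0,0,0,0,0,0,1],
    [0,0,0,0,0,0,1],
  ],
)

```text
time: 17.13
ee_pos: [597.4, 64.2, 119.4]
ee_rot: [0.742, 0.67, 0.0, 0.0]
wrist_force: [-2.5, 0.4, 10.6]
gripper_width: 0.999
grasp_force: 5.3
```

Call:
move_arm(
  targets=[
    [0,0,0.0006,0,0,0,1],
    [0,0,0.0003,0,0,0,1],
    [0,0,0,0,0,0,1],
    [0,0,0,0,0,0,1],
    [0,0,0,0,0,0,1],
    [0,0,0,0,0,0,1],
    [0,0,0,0,0,0,1],
    [0,0,0,0,0,0,1],
    [0,0,0,0,0,0,1],
    [0,0,0,0,0,0,1],
    [0,0,0,0,0,0,1],
    [0,0,0,0,0,0,1],
    [0,0,0,0,0,0,1],
    [0,0,0,0,0,0,1],
    [0,0,0,0,0,0,1],
    [0,0,0,0,0,0,1],
  ],
)

```text
time: 18.47
ee_pos: [597.4, 64.3, 119.4]
ee_rot: [0.742, 0.67, 0.0, 0.0]
wrist_force: [-3.8, -0.4, 16.8]
gripper_width: 0.999
grasp_force: 8.5
```

```bash
python3 - <<'E'
from h import *
shot('scene','s6.png')
u,v=proj('scene',[597,64,113]).astype(int);print(u,v)
im=cv2.imread('pics/s6.png')[v-50:v+50,u-65:u+65]
cv2.imwrite('pics/c6.png',cv2.resize(im,None,fx=6,fy=6,interpolation=cv2.INTER_CUBIC))
E
```

```text
288 211
```

View pics/c6.png

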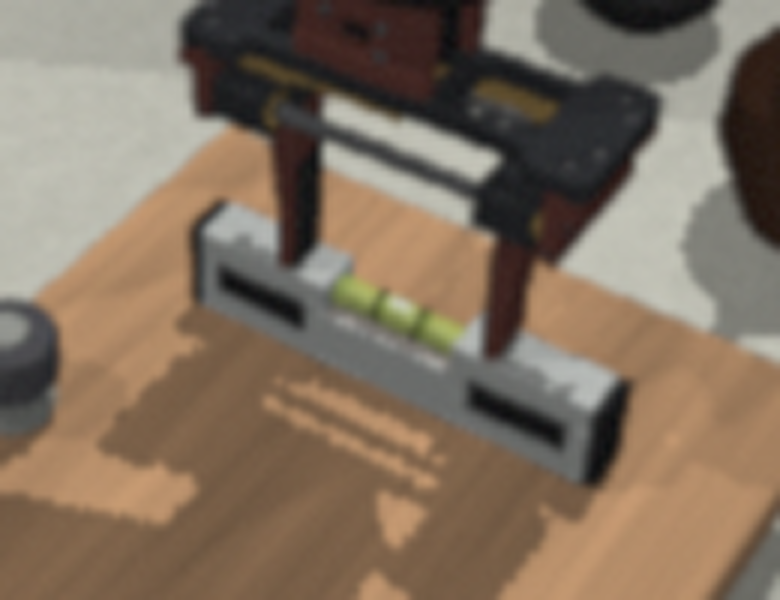

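Both fingers press on the block tops, at about (295,255) and (500,345). The bubble at (400,307) sits midway between its rings, and the load is about 17 N plus the level's weight. Handing in.

```bash
python3 -c "
from rig import ctrl
print(ctrl.finish_job())"
```

```text
the job is handed in; nothing more can be done
None
```

The job is handed in: the level lies front to back on the board with the bubble centred, pressed with about 20 N including its own weight, and the jug, bowl and spanner were not touched; the result of the judging was not reported.

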